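# Draw the side panel home with the cam lock

## Task

The side panel of this little flat-pack shelf still stands off its board. Take the flat-blade screwdriver with the orange handle out of the rack, put its blade into the slot of the cam lock in the board and turn the cam clockwise to its stop, so that it draws the bolt in and closes the gap. Then put the screwdriver back in its hole in the rack, standing upright, and let go.

Things in the scene. Friction and masses are not known exactly. Their poses are not given: they have to be found in the camera images.
- flat_driver_grip (a point): Centre of the orange square handle (28 mm across flats, faces square to x and y; 80 mm long) of the flat-blade driver. z: up the handle; x: along the blade's width. Blade 30 x 5 mm ends 108 mm below; a 64 mm wide collar, 40 to 48 mm below, rests on the rack. 0.2 kg. A shorter blue driver, 53 mm above the rack, stands in the other hole; which hole is which varies.
- rack: Dark wooden tool rack, fixed, 75 x 210 mm; origin on the desk under its middle, y along its length, z up. Top 75 mm high, with two 46 mm wide through holes at y = -55 and +55 mm, one for each driver.
- cam_slot (a point): Centre of the top of the grey metal cam disc, 56 mm across, flush in a fixed pale board 30 mm thick. x: along its slot, z: up; both turn with it. The slot runs right across, 12 mm wide, floor 14 mm down; its top 8 mm flare to 24 mm (dark metal). The blade has about 0.2 rad of play in it. Stiff, 0.1 Nm; stays where left. The side panel, 50 to 80 mm from the axis, rises 43 mm above this point.
- cam_disc (a joint): Angle of the cam disc, rad: starts at 0 to 0.12, grows clockwise seen from above, stop at 1.15 (locked).
- side_panel (a joint): How far the cam has drawn the side panel in, m: 0 with a 12 mm gap to the board, 0.012 with the gap closed. It moves only with the cam, in step with its angle.
Not all that is in view belongs to the job. What is shaped like the part that bears flat_driver_grip but white is not meant.

How it is judged:
By the outcome, as a careful person would: the job done as asked, in the order asked, and still so for the second after the job is handed in, with the robot touching nothing.
It also fails if it takes over 53 s, if anything falls off the work surface, if the arm or the gripper's body presses on something with over 40 N, if the wrist force passes 120 N, or if a joint passes its speed limit or range.

## Robot

A 6-joint arm with a two-finger parallel gripper is mounted at the origin on a cart in front of the work surface, level with it; the furniture and walls round the work are solid. World frame = base frame: x ahead of the robot, y to its left, z up, the work surface at z = 0. Lengths are in mm, angles in rad, forces in N, time in s.
With the tool pointing down it reaches from about 350 to 875 mm from the base axis. Payload 4.2 kg.
Tool frame: the origin (TCP) lies between the finger pads; the fingertips stand 8 mm ahead of it and the grasp point (between the pads) lies 11 mm behind it; z points along the fingers, y is the line along which they close (so a half turn about z gives the same grasp; the last joint's range is limited). The gripper opens to 85 mm and grips with 20 to 120 N. Pads are 22 mm wide; open, the fingers measure 114 mm over their backs; the gripper's body (76 mm by 85 mm) begins 54 mm behind the grasp point. The pads swing forward as they close: fully open they stand 13 mm farther back than shut.
Start: joints at [-0.945, 0.385, 0.008, 0, -1.194, -0.259], TCP at [224.158, -583.397, 239.312] pointing down, gripper open.
Joint ranges: [-3.14, 3.14], [-1.21, 2.06], [-1.07, 1.41], [-3.16, 2.05], [-2.99, -0.16], [-3.1, 3.1]. Speed limits (rad/s): [2.79, 2.79, 3.14, 3.14, 3.14, 3.14].

## Interface

Orientations are given as a unit quaternion [x, y, z, w].
In Python, from bench import read_state, get_image, camera_params, job_done gives the robot as it stands.
- The arm moves only by the tool drive_tool, never from a script. Its argument "moves" is a list that holds one entry, the list of rows, each a list of 7 numbers: the shift along the tool's x, y, z in m, then the turn, a rotation vector about the tool's x, y, z in rad, then the closure in counts, from 0 (fully open) to 255 (shut). A call has 1 to 8 rows; each row shifts and turns the commanded pose from where the row before left it, along the tool's axes as they then stand; what a row does not reach is not made up. A row lasts 1/12 s, in which the tool goes at most 41.7 mm and 7.16 degrees, less where a joint would pass 70% of its speed; a pose out of reach is approached as far as the arm can. A call is refused whole if a number of a shift passes 0.0417 or a number of a turn 0.125, either way. A call with a gripper value outside its range is refused whole. The fingers move at their own pace and stop on an object; the grip force is fixed at half the most. Time passes only in rows, so rows that do not move let the fingers close. It gives the time, the measured TCP pose, the force and the opening at its end, in the units of the state.
- read_state(): the state, without advancing time (a new reading comes with each control period).
- get_image(name): name is "scene" or "top"; returns the picture (420x560x3 uint8, blue, green, red); there is no depth.
- camera_params(name): a dict with "mtx" (3x3 intrinsics, pixels), "dist" ([k1, k2, p1, p2, k3] as OpenCV has them; the pictures are not rectified), "extrinsics" (4x4, takes a point from camera to world coordinates). Camera axes: x right, y up, looking along -z (the intrinsics and any distortion apply to the point x, -y, -z); pixel columns grow to the right and rows downward; lengths in mm; the calibration is good to about 2 mm. A picture is of the moment at which its call begins. camera_params takes no time and is no camera call.
- job_done(): hands the job in, once; it reports no verdict.
The state is a dict: "clock": time; "joints": joint angles; "joint_vel": joint speeds; "joint_efforts": joint torques, N m; "position": TCP position; "ee_rot": TCP orientation; "contact_force": force on the tool from outside, world axes, zero at the start; "wrist_torque": the same for the moment, N m; "gripper_width": finger opening in mm.
Only numpy, scipy, OpenCV 4.12 (cv2) and the standard library are available. Lean on these libraries where they do the work, as an engineer would, in place of code of your own. Each camera call takes 0.05 s, during which the arm holds its last target. There are 200 camera calls.

## Working session

There is one attempt and no reset: what is moved stays moved. The work goes in short steps, Python scripts to look and compute and a tool call to move; the robot and the scene stay as the last step left them, time stands still between calls to the robot, and variables do not carry over. Pictures are saved under pics/ and viewed, on a budget of 10 in all, crops included, one or two more only if the job needs it, and the job is handed in when it is done.

Besides the shell and the picture viewer there is one more tool, called after "Request:" as name(argument=value, ...), one argument or row to a line, values as JSON. drive_tool: Moves the arm, as the interface text tells. Its arguments: {"type":"object","properties":{"moves":{"type":"array"}},"required":["moves"]}

```bash
mkdir -p pics; ls
python3 - <<'E'
from bench import *
import cv2,numpy as np
for n in("scene","top"):
    im=get_image(n);cv2.imwrite(f"pics/{n}0.png",im)
    p=camera_params(n);print(n,np.round(p["mtx"],1).tolist(),np.round(p["dist"],4),np.round(p["extrinsics"],3).tolist())
s=read_state();print(s)
E
```

```text
pics
scene [[481.3, 0.0, 282.9], [0.0, 481.3, 209.8], [0.0, 0.0, 1.0]] [-0.1314  0.      0.      0.      0.    ] [[-0.636, 0.585, -0.503, -135.487], [-0.772, -0.476, 0.422, 582.921], [0.007, 0.657, 0.754, 1072.418], [0.0, 0.0, 0.0, 1.0]]
top [[403.7, 0.0, 283.5], [0.0, 403.7, 212.2], [0.0, 0.0, 1.0]] [-0.0442  0.      0.      0.      0.    ] [[0.011, 0.994, -0.112, 392.585], [-1.0, 0.013, 0.012, 74.369], [0.013, 0.112, 0.994, 1081.486], [0.0, 0.0, 0.0, 1.0]]
{'clock': 0.1, 'joints': array([-9.45400115e-01,  3.85469528e-01,  6.75197682e-03, -4.43932669e-04,
       -1.19402951e+00, -2.58566802e-01]), 'joint_vel': array([-9.46207298e-04, -2.23004891e-03,  3.06412465e-03,  1.76076297e-03,
       -5.83851359e-06, -1.83331813e-03]), 'joint_efforts': array([ 1.14255075e-03, -3.93319058e+01,  1.88929349e+01,  4.19800177e+00,
       -2.58468732e-03,  3.89273254e-06]), 'position': array([ 223.97033556, -582.93361124,  238.33165084]), 'ee_rot': array([-1.82307475e-01,  9.83241064e-01,  9.69889274e-04, -2.30703718e-04]), 'contact_force': array([-0.47493215,  0.3073563 , -0.6418273 ]), 'wrist_torque': array([-0.03099592,  0.04759256,  0.00951096]), 'gripper_width': 85.42014690633505}
```

View pics/scene0.png

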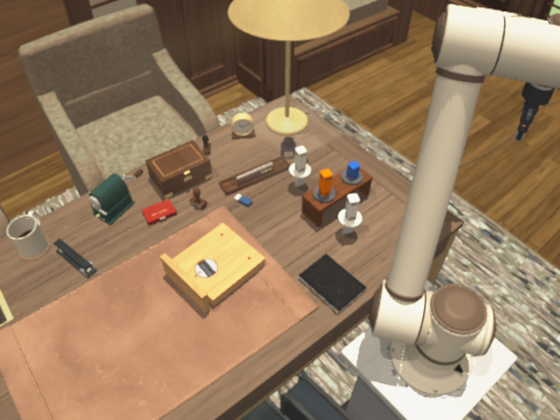

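View pics/top0.png

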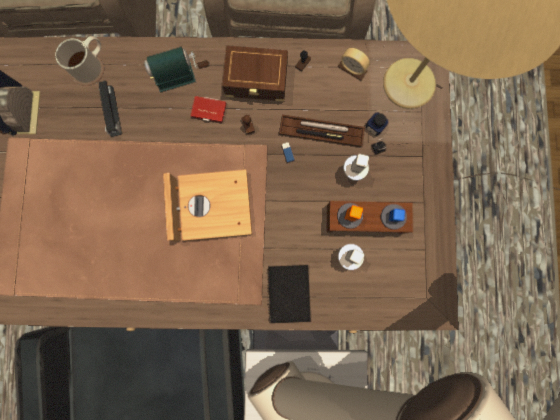

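The scene view has orange at (326,182), blue at (353,171), and white look-alikes at (300,160) and (351,208). The top view has orange at (355,213), blue at (398,215), and whites at (361,162) and (355,257). The orange driver in the rack is the one meant. The cam is at (199,206) in top and (206,267) in scene. I'll confirm this in an enlarged crop and measure.

```bash
cat > h.py <<'E'
import cv2,numpy as np
from bench import *
def ray(n,uv):
    p=camera_params(n);E=np.array(p["extrinsics"])
    q=cv2.undistortPoints(np.array(uv,float).reshape(-1,1,2),np.array(p["mtx"]),np.array(p["dist"])).reshape(-1,2)
    d=np.c_[q[:,0],-q[:,1],-np.ones(len(q))]@E[:3,:3].T
    return E[:3,3],d
def plane(n,uv,z):
    o,d=ray(n,uv);return o+d*((z-o[2])/d[:,2])[:,None]
def tri(a,b):
    A=np.zeros((3,3));r=np.zeros(3);L=[]
    for n,uv in(("scene",a),("top",b)):
        o,d=ray(n,[uv]);d=d[0]/np.linalg.norm(d[0]);P=np.eye(3)-np.outer(d,d);A+=P;r+=P@o;L.append((o,P))
    x=np.linalg.solve(A,r);return x,[np.linalg.norm(P@(x-o)) for o,P in L]
def cen(m,box):
    z=np.zeros_like(m);x0,y0,x1,y1=box;z[y0:y1,x0:x1]=m[y0:y1,x0:x1]
    c=max(cv2.findContours(z,0,1)[0],key=cv2.contourArea);return c
E
python3 - <<'E'
from h import *
s=cv2.imread("pics/scene0.png");t=cv2.imread("pics/top0.png")
f=lambda im,x,y,w,h,k:cv2.resize(im[y:y+h,x:x+w],None,fx=k,fy=k,interpolation=cv2.INTER_CUBIC)
a=np.hstack([f(t,320,180,100,75,4),f(t,155,160,100,75,4)])
b=np.hstack([f(s,290,135,100,75,4),f(s,160,220,100,75,4)])
cv2.imwrite("pics/crop1.png",np.vstack([a,b]))
hs=cv2.cvtColor(t,cv2.COLOR_BGR2HSV);hss=cv2.cvtColor(s,cv2.COLOR_BGR2HSV)
for n,H,box in(("top",hs,(335,195,375,230)),("scene",hss,(310,160,340,205))):
    m=cv2.inRange(H,(5,200,150),(18,255,255));c=cen(m,box);print(n,cv2.boundingRect(c),cv2.contourArea(c),cv2.minAreaRect(c))
    ys,xs=np.where(m[box[1]:box[3],box[0]:box[2]]>0);print(H[box[1]+ys,box[0]+xs,2].min(),)
E
```

```text
top (350, 206, 13, 13) 117.0 ((356.0, 212.0), (12.0, 12.0), 90.0)
150
scene (320, 171, 12, 25) 132.0 ((325.5, 183.0), (11.0, 24.0), 0.0)
150
```

View pics/crop1.png

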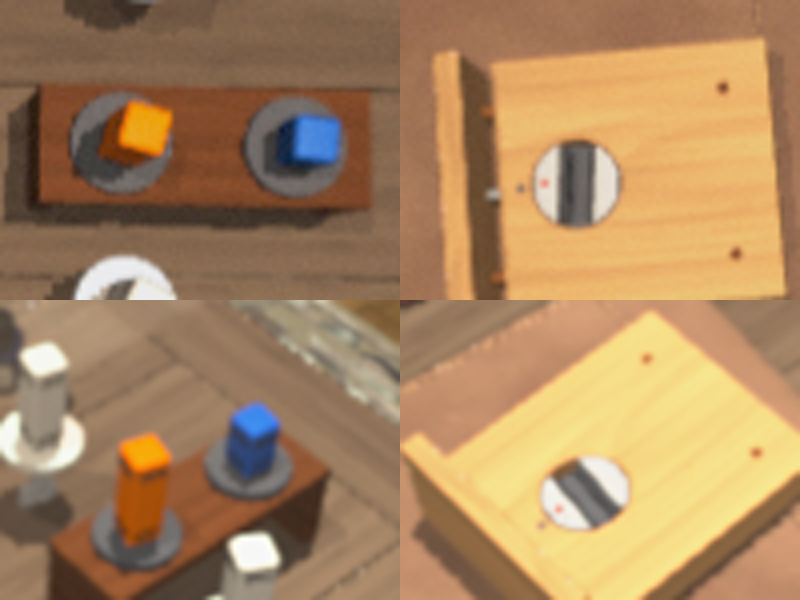

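The crop confirms it: in the top crop the orange handle stands in the image-left rack hole and blue is in the other. The two white drivers stand outside the rack. The cam slot runs nearly along the image column, and the panel is to the image left of it. Next are the poses.

Run:
```python
from h import *
K=6
s=cv2.imread("pics/scene0.png");t=cv2.imread("pics/top0.png")
def up(im,box):
    x0,y0,x1,y1=box;return cv2.cvtColor(cv2.resize(im[y0:y1,x0:x1],None,fx=K,fy=K,interpolation=cv2.INTER_CUBIC),cv2.COLOR_BGR2HSV)
def back(p,box): return (np.array(p,float).reshape(-1,2)+.5)/K-.5+np.array(box[:2])
def big(m): return max(cv2.findContours(m,0,1)[0],key=cv2.contourArea)
R={}
for n,im,box,v in(("top",t,(340,195,372,230),205),("scene",s,(312,160,342,200),215)):
    H=up(im,box);m=cv2.inRange(H,(5,150,v),(25,255,255));c=big(m)
    r=cv2.minAreaRect(c);M=cv2.moments(c);R[n]=back([M['m10']/M['m00'],M['m01']/M['m00']],box)[0]
    print(n,R[n],r[1][0]/K,r[1][1]/K,r[2])
    if n=="top":
        w=plane(n,back(cv2.boxPoints(r),box),163);e=np.diff(w,axis=0);print(np.hypot(e[:,0],e[:,1]),np.degrees(np.arctan2(e[:,1],e[:,0])))
print("handle top tri",tri(R["scene"],R["top"]),plane("top",[R["top"]],163),plane("scene",[R["scene"]],163))
# collar
box=(332,195,368,232);H=up(t,box);m=cv2.inRange(H,(0,0,40),(180,70,140));c=big(m);h=cv2.convexHull(c)
print("collar",plane("top",[back(cv2.fitEllipse(h)[0],box)[0]],83),np.array(cv2.fitEllipse(h)[1])/K)
# disc & slot
for n,im,box in(("top",t,(184,190,215,222)),("scene",s,(188,250,226,286))):
    H=up(im,box);w=cv2.inRange(H,(0,0,120),(180,60,255))
    k=cv2.inRange(H,(0,0,0),(180,110,110))
    cs=[c for c in cv2.findContours(w,0,1)[0] if cv2.contourArea(c)>30*K];h=cv2.convexHull(np.vstack(cs))
    el=cv2.fitEllipse(h);print(n,"disc",plane(n,[back(el[0],box)[0]],30),np.array(el[1])/K)
    hw=plane(n,back(h,box),30)[:,:2].astype(np.float32);print("  world circle",cv2.minEnclosingCircle(hw))
    q=plane(n,back(big(k),box),30)[:,:2].astype(np.float32);r=cv2.minAreaRect(q);print("  slot",r)
    for c in cs: print("  part",np.round(cv2.minAreaRect(plane(n,back(c,box),30)[:,:2].astype(np.float32))[:],1) if 0 else cv2.minAreaRect(plane(n,back(c,box),30)[:,:2].astype(np.float32)))
# rack edges
box=(322,195,418,242);H=up(t,box);m=cv2.inRange(H,(3,140,60),(14,255,200));r=cv2.minAreaRect(plane("top",back(big(m),box),75)[:,:2].astype(np.float32));print("rack",r)
# panel
p=plane("top",back([[0,0]],box),0)
for a in((166,174),(172,174),(167,239),(174,239)): print("panel",plane("top",[a],73)[0])
```

```text
top [355.93028887 211.54380504] 11.446025848388672 11.350242614746094 16.699243545532227
[26.42489479 26.34120952 26.4228253 ] [ -16.98241658 -106.08665765  162.82980691]
scene [325.83977561 172.67547095] 8.579589207967123 11.486677805582682 72.18110656738281
handle top tri (array([ 501.13729634, -102.22848497,  160.80727779]), [np.float64(1.2707317072797306), np.float64(1.2707317072797932)]) [[ 500.01204077 -102.73611566  163.        ]] [[500.42970631 -99.6110888  163.        ]]
collar [[ 499.67284849 -102.47687229   83.        ]] [24.65490468 25.44680786]
top disc [[526.19909476 284.89582753  30.        ]] [20.98549779 21.4520696 ]
  world circle ((526.3797607421875, 284.8893127441406), 28.350576400756836)
  slot ((526.6898193359375, 285.01007080078125), (53.4721565246582, 20.49492645263672), 0.00574885867536068)
  part ((526.1598510742188, 303.7455139160156), (16.938953399658203, 48.11311721801758), 89.55342102050781)
  part ((525.908447265625, 266.2168273925781), (17.495418548583984, 49.9031982421875), 89.36898040771484)
scene disc [[532.2707494  283.51683456  30.        ]] [17.65057755 22.11173248]
  world circle ((532.3854370117188, 283.26873779296875), 28.898807525634766)
  slot ((529.8565673828125, 278.3220520019531), (46.37276077270508, 8.568742752075195), 1.0353026390075684)
  part ((530.4669189453125, 296.49908447265625), (52.69139862060547, 29.928895950317383), 5.340333461761475)
  part ((532.1305541992188, 264.86358642578125), (49.013580322265625, 19.427942276000977), 0.7580196857452393)
rack ((498.6413879394531, -157.1204833984375), (211.79315185546875, 77.92628479003906), 89.53016662597656)
panel [600.4085277  362.57063667  73.        ]
panel [600.58709897 347.26259956  73.        ]
panel [435.46928757 352.72828448  73.        ]
panel [435.70882887 335.19979947  73.        ]
```

Run:
```python
from h import *
K=8
s=cv2.imread("pics/scene0.png");t=cv2.imread("pics/top0.png")
print("disc tri",tri((206.1-.0,267.3),(199.05,205.6)))
# disc centre scene: saturation-based ellipse over low-sat region, closed
for n,im,box in(("scene",s,(190,252,224,284)),("top",t,(184,190,215,222))):
    x0,y0,x1,y1=box;H=cv2.cvtColor(cv2.resize(im[y0:y1,x0:x1],None,fx=K,fy=K,interpolation=cv2.INTER_CUBIC),cv2.COLOR_BGR2HSV)
    m=cv2.inRange(H,(0,0,0),(180,90,255));m=cv2.morphologyEx(m,cv2.MORPH_CLOSE,np.ones((9,9)))
    c=max(cv2.findContours(m,0,1)[0],key=cv2.contourArea);e=cv2.fitEllipse(cv2.convexHull(c))
    c0=(np.array(e[0])+.5)/K-.5+[x0,y0];print(n,c0,np.array(e[1])/K)
    if n=="scene":a=c0
    else: print(tri(a,c0))
# handle top face: polygon
for n,im,box,vs in(("top",t,(340,195,372,230),(190,205,215,225)),("scene",s,(312,160,342,200),(205,215,225))):
    x0,y0,x1,y1=box;H=cv2.cvtColor(cv2.resize(im[y0:y1,x0:x1],None,fx=K,fy=K,interpolation=cv2.INTER_CUBIC),cv2.COLOR_BGR2HSV)
    for v in vs:
        c=max(cv2.findContours(cv2.inRange(H,(5,120,v),(28,255,255)),0,1)[0],key=cv2.contourArea)
        q=cv2.approxPolyN(c,4).reshape(-1,2) if hasattr(cv2,"approxPolyN") else cv2.boxPoints(cv2.minAreaRect(c))
        w=plane(n,(q+.5)/K-.5+[x0,y0],163);d=np.diff(np.vstack([w,w[:1]]),axis=0)
        print(n,v,np.round(w.mean(0),1),np.round(np.hypot(d[:,0],d[:,1]),1),np.round(np.degrees(np.arctan2(d[:,1],d[:,0]))%90,1))
print("whites",plane("top",[(361,162),(355,257)],150))
```

```text
disc tri (array([525.96232284, 283.49976031,  38.72021418]), [np.float64(1.5893305818988135), np.float64(1.5893305818986796)])
scene [205.74695206 267.7240448 ] [18.50021553 22.92962837]
top [198.69360828 205.53885365] [21.54763603 22.26405716]
(array([526.23072165, 284.63875848,  37.53258528]), [np.float64(1.5448805757653632), np.float64(1.5448805757653614)])
top 190 [ 500.1 -102.7  163. ] [27.6 26.7 27.3 27.6] [71.1 73.7 73.  74.3]
top 205 [ 499.9 -102.8  163. ] [26.3 26.  26.4 26.7] [71.5 74.6 73.1 74.3]
top 215 [ 499.9 -102.7  163. ] [25.8 25.4 25.8 26.4] [71.1 74.2 73.3 74.2]
top 225 [ 499.8 -102.7  163. ] [24.6 25.4 24.9 24.7] [75.1 74.2 73.4 73.7]
scene 205 [500.6 -99.8 163. ] [30.6 31.8 30.5 31.7] [74.7 75.1 74.5 75.3]
scene 215 [500.5 -99.7 163. ] [30.3 30.7 29.4 30.5] [74.9 74.8 74.5 76.6]
scene 225 [500.5 -99.6 163. ] [28.4 29.3 28.7 29.5] [74.6 75.5 75.  74.7]
whites [[ 619.74626025 -118.46343685  150.        ]
 [ 396.10848247 -102.25351326  150.        ]]
```

Request:
drive_tool(
  moves=[
    [[-0.032,0.026,0,0,0,0,0],[-0.032,0.026,0,0,0,0,0],[-0.032,0.026,0,0,0,0,0],[-0.032,0.026,0,0,0,0,0],[-0.032,0.026,0,0,0,0,0],[-0.032,0.026,0,0,0,0,0],[-0.032,0.026,0,0,0,0,0],[-0.032,0.026,0,0,0,0,0]],
  ],
)

```text
clock: 0.77
position: [388.8, -295.5, 239.1]
ee_rot: [-0.182, 0.983, 0.0, -0.0]
contact_force: [0.9, -0.1, -0.3]
gripper_width: 85.4
```

Request:
drive_tool(
  moves=[
    [[-0.029,0.0236,0,0,0,0,0],[-0.029,0.0236,0,0,0,0,0],[-0.029,0.0236,0,0,0,0,0],[-0.029,0.0236,0,0,0,0,0],[-0.029,0.0236,0,0,0,0,0],[-0.029,0.0236,0,0,0,0,0]],
  ],
)

```text
clock: 1.27
position: [500.4, -101.0, 239.1]
ee_rot: [-0.183, 0.983, 0.0, -0.0]
contact_force: [0.6, -0.9, 0.2]
gripper_width: 85.7
```

Request:
drive_tool(
  moves=[
    [[0,0,0,0,0,-0.115,0],[0,0,0,0,0,-0.115,0],[0,0,0,0,0,-0.115,0],[0,0,0,0,0,-0.115,0],[0,0,0,0,0,-0.115,0],[0,0,0,0,0,-0.115,0],[0,0,0,0,0,-0.115,0],[0,0,0,0,0,-0.115,0]],
  ],
)

```text
clock: 1.93
position: [499.8, -102.8, 238.8]
ee_rot: [-0.602, 0.798, 0.0, -0.0]
contact_force: [-0.8, -0.1, 0.1]
gripper_width: 85.3
```

```bash
cat >> h.py <<'E'
from scipy.spatial.transform import Rotation as Ro
def delta(tgt,yawdeg=None):
    s=read_state();R=Ro.from_quat(s["ee_rot"]).as_matrix();y=np.degrees(np.arctan2(R[1,1],R[0,1]))
    print("t%.2f"%s["clock"],"pos",np.round(s["position"],1),"yaw_y %.1f"%y,"zaxis",np.round(R[:,2],4),"F",np.round(s["contact_force"],1),"T",np.round(s["wrist_torque"],2),"w %.1f"%s["gripper_width"],"j",np.round(s["joints"],2))
    print("tool delta mm",np.round(R.T@(np.array(tgt)-s["position"]),1), "" if yawdeg is None else "turn z rad %.3f"%(-np.radians((yawdeg-y+180)%360-180)))
E
python3 -c "
from h import *
delta((500,-102.5,112),164)"
```

```text
t1.93 pos [ 499.8 -102.8  238.8] yaw_y 164.0 zaxis [-1.e-03  1.e-04 -1.e+00] F [-0.8 -0.1  0.1] T [-0.02  0.03 -0.01] w 85.3 j [ 0.12  0.19 -0.27 -0.   -1.11 -0.39]
tool delta mm [ -0.3  -0.2 126.8] turn z rad 0.001
```

Request:
drive_tool(
  moves=[
    [[0,0,0.025,0,0,0,0],[0,0,0.025,0,0,0,0],[0,0,0.025,0,0,0,0],[0,0,0.02,0,0,0,0],[0,0,0.02,0,0,0,0],[0,0,0.012,0,0,0,0],[0,0,0,0,0,0,0]],
  ],
)

```text
clock: 2.52
position: [497.8, -102.9, 109.2]
ee_rot: [-0.6, 0.8, 0.002, -0.003]
contact_force: [0.2, -0.1, -0.4]
gripper_width: 85.4
```

Request:
drive_tool(
  moves=[
    [[0,0,0,0,0,0,60],[0,0,0,0,0,0,120],[0,0,0,0,0,0,180],[0,0,0,0,0,0,220],[0,0,0,0,0,0,220],[0,0,0,0,0,0,220],[0,0,0,0,0,0,220],[0,0,0,0,0,0,220]],
  ],
)

```text
clock: 3.18
position: [500.7, -102.8, 113.2]
ee_rot: [-0.6, 0.8, -0.0, 0.001]
contact_force: [-1.3, 1.8, 5.6]
gripper_width: 27.3
```

Gripped at 27.3 mm, which fits the 28 mm handle. Next I lift.

Request:
drive_tool(
  moves=[
    [[0,0,0,0,0,0,220],[0,0,-0.01,0,0,0,220],[0,0,-0.02,0,0,0,220],[0,0,-0.025,0,0,0,220],[0,0,-0.025,0,0,0,220],[0,0,-0.025,0,0,0,220],[0,0,-0.02,0,0,0,220],[0,0,0,0,0,0,220]],
  ],
)

```text
clock: 3.85
position: [502.2, -103.0, 241.8]
ee_rot: [-0.6, 0.8, -0.003, 0.003]
contact_force: [1.4, 0.5, -1.9]
gripper_width: 27.1
```

Run:
```python
from h import *
delta((500,-102.5,240),164)
f=lambda im,x,y,w,h,k:cv2.resize(im[y:y+h,x:x+w],None,fx=k,fy=k,interpolation=cv2.INTER_CUBIC)
s=get_image("scene");cv2.imwrite("pics/s_lift.png",s);cv2.imwrite("pics/c_lift.png",f(s,260,90,160,120,5))
```

```text
t3.85 pos [ 502.2 -103.   241.8] yaw_y 163.8 zaxis [ 8.5e-03 -3.0e-04 -1.0e+00] F [ 1.4  0.5 -1.9] T [ 0.01 -0.13 -0.01] w 27.1 j [ 0.12  0.19 -0.27  0.   -1.11 -0.4 ]
tool delta mm [0.1 2.3 1.8] turn z rad -0.004
```

View pics/c_lift.png

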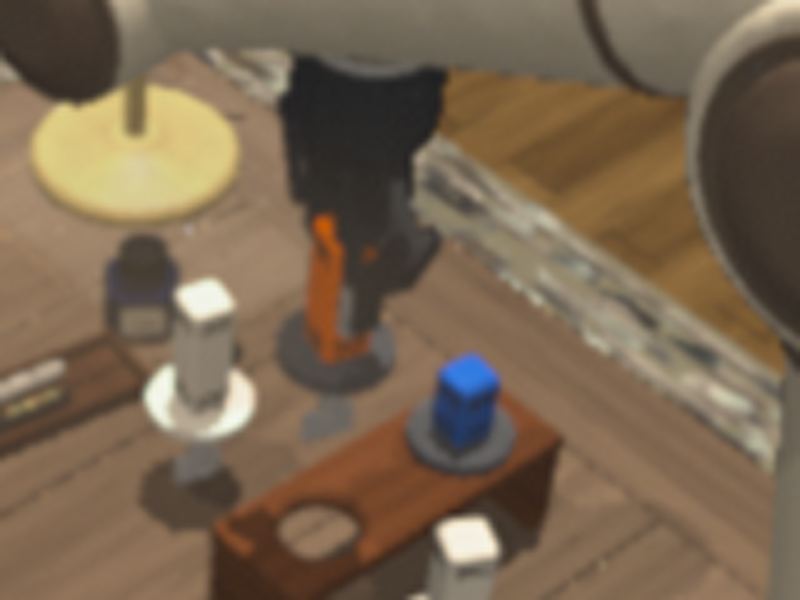

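The driver is lifted and the blade shows below the collar at crop (305-352, ~430). It looks about 50 crop px wide, which fits only the blade lying along the tool x axis (world yaw about 74°). I'll carry it to the cam and turn it to line up with the slot.

Request:
drive_tool(
  moves=[
    [[-0.02,0.0045,0,0,0,0,220],[-0.036,0.008,0,0,0,0,220],[-0.036,0.008,0,0,0,0,220],[-0.036,0.008,0,0,0,0,220],[-0.036,0.008,0,0,0,0,220],[-0.036,0.008,0,0,0,0,220],[-0.036,0.008,0,0,0,0,220],[-0.036,0.008,0,0,0,0,220]],
  ],
)

```text
clock: 4.57
position: [516.9, 176.5, 235.2]
ee_rot: [-0.6, 0.8, 0.001, -0.002]
contact_force: [0.0, -0.7, -1.5]
gripper_width: 27.6
```

Request:
drive_tool(
  moves=[
    [[-0.036,0.008,0,0,0,0,220],[-0.036,0.008,0,0,0,0,220],[-0.025,0.0055,0,0,0,0,220],[-0.01,0.002,0,0,0,0,220],[0,0,0,0,0,-0.1,220],[0,0,0,0,0,-0.12,220],[0,0,0,0,0,-0.12,220],[0,0,0,0,0,-0.12,220]],
  ],
)

```text
clock: 5.23
position: [524.7, 283.6, 235.1]
ee_rot: [0.768, -0.64, -0.001, 0.002]
contact_force: [0.2, -0.4, -2.7]
gripper_width: 27.8
```

Request:
drive_tool(
  moves=[
    [[0,0,0,0,0,-0.12,220],[0,0,0,0,0,-0.12,220],[0,0,0,0,0,-0.12,220],[0,0,0,0,0,-0.12,220],[0,0,0,0,0,-0.12,220],[0,0,0,0,0,-0.12,220],[0,0,0,0,0,-0.12,220],[0,0,0,0,0,-0.12,220]],
  ],
)

```text
clock: 5.9
position: [524.8, 283.3, 235.3]
ee_rot: [0.977, -0.213, -0.002, 0.002]
contact_force: [1.0, -0.0, -2.2]
gripper_width: 27.6
```

Request:
drive_tool(
  moves=[
    [[0,0,0,0,0,-0.12,220],[0,0,0,0,0,-0.12,220],[0,0,0,0,0,-0.12,220],[0,0,0,0,0,-0.06,220],[0,0,0,0,0,0,220],[0,0,0,0,0,0,220]],
  ],
)

```text
clock: 6.4
position: [525.1, 283.7, 235.9]
ee_rot: [1.0, -0.009, -0.001, 0.001]
contact_force: [-0.2, -0.3, -1.9]
gripper_width: 27.7
```

Run:
```python
from h import *
delta((526,284.4,180),-90)
f=lambda im,x,y,w,h,k:cv2.resize(im[y:y+h,x:x+w],None,fx=k,fy=k,interpolation=cv2.INTER_CUBIC)
s=get_image("scene");t=get_image("top");cv2.imwrite("pics/c_cam.png",np.hstack([f(s,150,170,100,120,4),f(t,150,150,100,120,4)]))
```

```text
t6.40 pos [525.1 283.7 235.9] yaw_y -91.0 zaxis [-0.0026 -0.0017 -1.    ] F [-0.2 -0.3 -1.9] T [ 0.01  0.03 -0.02] w 27.7 j [ 0.77  0.34 -0.07 -0.   -1.17  0.79]
tool delta mm [ 1.  -0.8 55.9] turn z rad -0.017
```

View pics/c_cam.png

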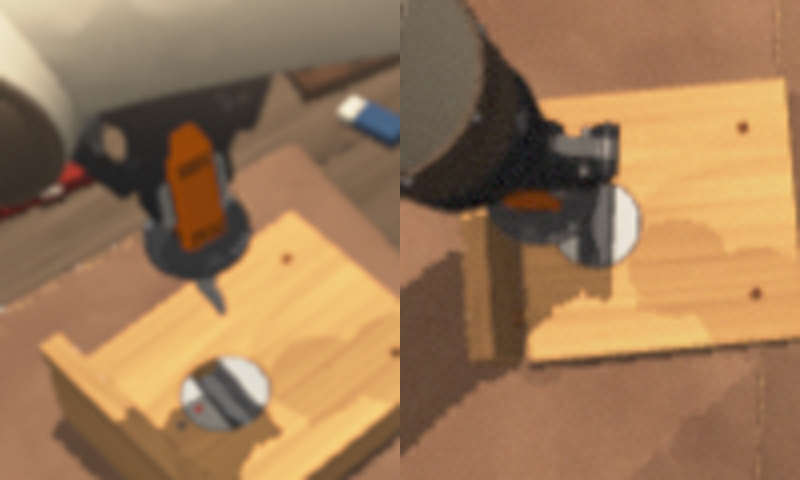

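The blade lies along the slot direction and sits above the cam. I'll descend to just over the board and check the tip's ray.

Request:
drive_tool(
  moves=[
    [[0.001,-0.001,0.015,0,0,0,220],[0,0,0.02,0,0,0,220],[0,0,0.02,0,0,0,220],[0,0,0.015,0,0,0,220],[0,0,0.01,0,0,0,220],[0,0,0,0,0,0,220],[0,0,0,0,0,0,220]],
  ],
)

```text
clock: 7.08
position: [526.9, 285.4, 157.2]
ee_rot: [1.0, -0.007, -0.0, 0.0]
contact_force: [0.9, 0.3, -2.2]
gripper_width: 27.2
```

Run:
```python
from h import *
print("tip before",plane("scene",[(203.1,245.4)],138))
delta((526,284.4,130),-90)
f=lambda im,x,y,w,h,k:cv2.resize(im[y:y+h,x:x+w],None,fx=k,fy=k,interpolation=cv2.INTER_CUBIC)
s=get_image("scene");cv2.imwrite("pics/c_cam2.png",f(s,165,200,80,90,6))
```

```text
tip before [[521.63177812 283.25049533 138.        ]]
t7.08 pos [526.9 285.4 157.2] yaw_y -90.9 zaxis [-2.e-04 -7.e-04 -1.e+00] F [ 0.9  0.3 -2.2] T [-0.   -0.04 -0.02] w 27.2 j [ 0.77  0.41 -0.17  0.   -0.99  0.79]
tool delta mm [-0.9  1.  27.2] turn z rad -0.015
```

View pics/c_cam2.png

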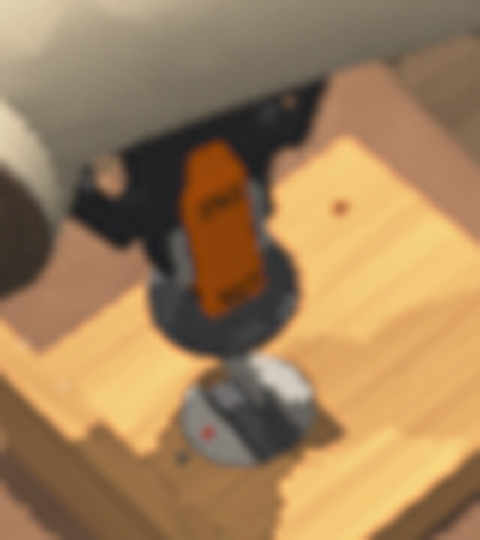

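The scene view shows the blade just above the disc, whose centre is at crop (249,411), and in line with the slot. I'll descend in small steps and watch the force.

Request:
drive_tool(
  moves=[
    [[-0.001,0.001,0.008,0,0,0,220],[0,0,0.008,0,0,0,220],[0,0,0.006,0,0,0,220],[0,0,0.003,0,0,0,220],[0,0,0,0,0,0,220]],
  ],
)

```text
clock: 7.55
position: [525.2, 284.1, 131.2]
ee_rot: [1.0, -0.007, -0.001, 0.001]
contact_force: [0.2, -1.2, -2.0]
gripper_width: 27.1
```

Request:
drive_tool(
  moves=[
    [[0,0,0.003,0,0,0,220],[0,0,0.003,0,0,0,220],[0,0,0.002,0,0,0,220],[0,0,0,0,0,0,220]],
  ],
)

```text
clock: 7.88
position: [525.5, 284.4, 123.8]
ee_rot: [1.0, -0.007, -0.0, 0.0]
contact_force: [0.1, 0.4, -1.9]
gripper_width: 27.5
```

Request:
drive_tool(
  moves=[
    [[0,0,0.002,0,0,0,220],[0,0,0.002,0,0,0,220],[0,0,0.001,0,0,0,220],[0,0,0,0,0,0,220]],
  ],
)

```text
clock: 8.22
position: [526.2, 284.7, 121.6]
ee_rot: [1.0, -0.007, 0.001, -0.0]
contact_force: [-3.2, -1.0, 7.2]
gripper_width: 27.2
```

Request:
drive_tool(
  moves=[
    [[0,0,0.001,0,0,0,220],[0,0,0.001,0,0,0,220],[0,0,0,0,0,0,220]],
  ],
)

```text
clock: 8.47
position: [526.5, 284.8, 121.5]
ee_rot: [1.0, -0.007, 0.001, -0.0]
contact_force: [-4.7, -2.0, 14.6]
gripper_width: 27.5
```

Run:
```python
from h import *
delta((526,284.4,114),-90)
f=lambda im,x,y,w,h,k:cv2.resize(im[y:y+h,x:x+w],None,fx=k,fy=k,interpolation=cv2.INTER_CUBIC)
s=get_image("scene");cv2.imwrite("pics/c_cam3.png",f(s,165,200,80,90,6))
```

```text
t8.47 pos [526.5 284.8 121.5] yaw_y -90.8 zaxis [ 3.e-03  4.e-04 -1.e+00] F [-4.7 -2.  14.6] T [-0.71  1.83  0.03] w 27.5 j [ 0.77  0.45 -0.22  0.   -0.91  0.79]
tool delta mm [-0.6  0.4  7.5] turn z rad -0.013
```

View pics/c_cam3.png

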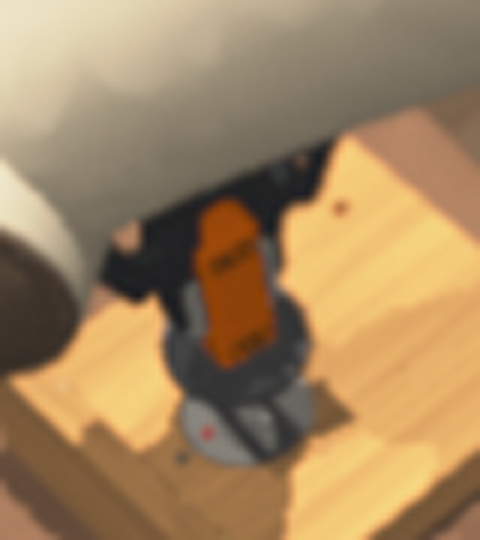

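Contact came at tip z of about 23.7, which matches the triangulated cam top (37.5) minus 14, so the blade is on the slot floor. The view shows the blade inside the slot. I'll ease off 1.5 mm and turn clockwise (+z of the tool).

Request:
drive_tool(
  moves=[
    [[0,0,-0.002,0,0,0,220],[0,0,-0.001,0,0,0,220],[0,0,0,0,0,0.08,220],[0,0,0,0,0,0.08,220],[0,0,0,0,0,0.08,220],[0,0,0,0,0,0.08,220],[0,0,0,0,0,0.08,220],[0,0,0,0,0,0,220]],
  ],
)

```text
clock: 9.18
position: [526.8, 285.0, 121.6]
ee_rot: [0.979, -0.206, 0.001, -0.001]
contact_force: [-0.1, -0.1, 5.1]
gripper_width: 27.5
```

```bash
python3 -c "
from h import *
delta((526.2,284.7,122.5),-90)"
```

```text
t9.18 pos [526.8 285.  121.6] yaw_y -113.8 zaxis [ 0.0028  0.0011 -1.    ] F [-0.1 -0.1  5.1] T [-0.2   0.07  0.02] w 27.5 j [ 0.77  0.45 -0.22  0.   -0.91  0.39]
tool delta mm [-0.4  0.6 -0.9] turn z rad -0.415
```

Request:
drive_tool(
  moves=[
    [[0,0,-0.0005,0,0,0.08,220],[0,0,0,0,0,0.08,220],[0,0,0,0,0,0.08,220],[0,0,0,0,0,0.08,220],[0,0,0,0,0,0.08,220],[0,0,0,0,0,0,220]],
  ],
)

```text
clock: 9.68
position: [526.5, 284.6, 121.6]
ee_rot: [0.918, -0.396, 0.001, -0.0]
contact_force: [0.4, -0.4, 5.2]
gripper_width: 27.3
```

Run:
```python
from h import *
delta((526.2,284.7,122.5),-90)
f=lambda im,x,y,w,h,k:cv2.resize(im[y:y+h,x:x+w],None,fx=k,fy=k,interpolation=cv2.INTER_CUBIC)
s=get_image("scene");cv2.imwrite("pics/c_cam4.png",f(s,155,210,90,90,6))
```

```text
t9.68 pos [526.5 284.6 121.6] yaw_y -136.6 zaxis [ 1.8e-03  2.0e-04 -1.0e+00] F [ 0.4 -0.4  5.2] T [-0.46 -0.12  0.03] w 27.3 j [ 0.77  0.45 -0.22  0.   -0.91 -0.01]
tool delta mm [-0.3  0.2 -0.9] turn z rad -0.814
```

View pics/c_cam4.png

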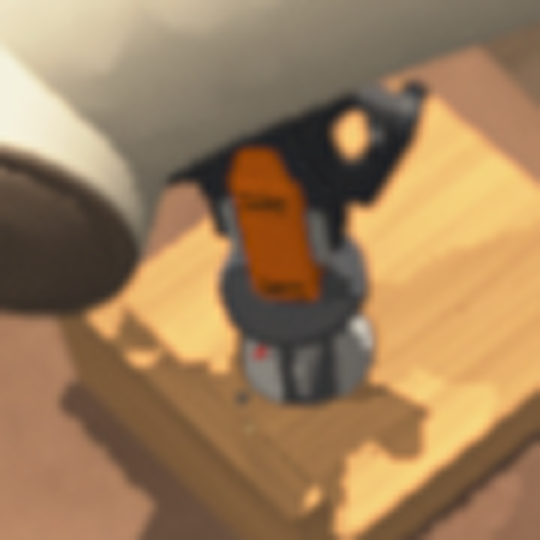

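The cam is turning: the red dot has moved to crop (260,352) and the slot is now steep. I'll continue to the stop.

Request:
drive_tool(
  moves=[
    [[0,0,0,0,0,0.07,220],[0,0,0,0,0,0.07,220],[0,0,0,0,0,0.07,220],[0,0,0,0,0,0.07,220],[0,0,0,0,0,0,220]],
  ],
)

```text
clock: 10.15
position: [526.2, 284.5, 121.6]
ee_rot: [0.854, -0.52, 0.0, -0.0]
contact_force: [-0.9, -1.3, 6.4]
gripper_width: 27.4
```

```bash
python3 -c "
from h import *
delta((526.2,284.7,122.5),-90)"
```

```text
t10.15 pos [526.2 284.5 121.6] yaw_y -152.6 zaxis [ 1.1e-03  1.0e-04 -1.0e+00] F [-0.9 -1.3  6.4] T [-0.49  0.05 -0.03] w 27.4 j [ 0.77  0.45 -0.22  0.   -0.91 -0.29]
tool delta mm [-0.2 -0.1 -0.9] turn z rad -1.093
```

Request:
drive_tool(
  moves=[
    [[0,0,0,0,0,0.04,220],[0,0,0,0,0,0.04,220],[0,0,0,0,0,0,220]],
  ],
)

```text
clock: 10.4
position: [526.1, 284.5, 121.6]
ee_rot: [0.833, -0.553, 0.0, -0.0]
contact_force: [-0.6, -1.4, 5.4]
gripper_width: 27.5
```

```bash
python3 -c "
from h import *
delta((526.2,284.7,122.5),-90)"
```

```text
t10.40 pos [526.1 284.5 121.6] yaw_y -157.2 zaxis [ 0.001  0.    -1.   ] F [-0.6 -1.4  5.4] T [-0.63  0.13  0.03] w 27.5 j [ 0.77  0.45 -0.22  0.   -0.91 -0.37]
tool delta mm [-0.2 -0.1 -0.9] turn z rad -1.172
```

Request:
drive_tool(
  moves=[
    [[0,0,0,0,0,0.04,220],[0,0,0,0,0,0.04,220],[0,0,0,0,0,0,220]],
  ],
)

```text
clock: 10.65
position: [526.1, 284.4, 121.6]
ee_rot: [0.81, -0.586, 0.0, -0.0]
contact_force: [-0.4, -1.0, 5.4]
gripper_width: 27.4
```

```bash
python3 -c "
from h import *
delta((526.2,284.7,122.5),-90)"
```

```text
t10.65 pos [526.1 284.4 121.6] yaw_y -161.8 zaxis [ 8.e-04 -1.e-04 -1.e+00] F [-0.4 -1.   5.4] T [-0.6   0.21  0.09] w 27.4 j [ 0.77  0.45 -0.22  0.   -0.91 -0.45]
tool delta mm [-0.2 -0.2 -0.9] turn z rad -1.252
```

Request:
drive_tool(
  moves=[
    [[0,0,0,0,0,0.03,220],[0,0,0,0,0,0.03,220],[0,0,0,0,0,0,220]],
  ],
)

```text
clock: 10.9
position: [526.0, 284.4, 121.6]
ee_rot: [0.792, -0.61, 0.0, -0.0]
contact_force: [-1.0, -1.8, 5.8]
gripper_width: 27.3
```

```bash
python3 -c "
from h import *
delta((526.2,284.7,122.5),-90)"
```

```text
t10.90 pos [526.  284.4 121.6] yaw_y -165.2 zaxis [ 6.e-04 -3.e-04 -1.e+00] F [-1.  -1.8  5.8] T [-0.59  0.24  0.07] w 27.3 j [ 0.77  0.45 -0.22  0.   -0.91 -0.51]
tool delta mm [-0.2 -0.3 -0.9] turn z rad -1.312
```

Request:
drive_tool(
  moves=[
    [[0,0,0,0,0,0.03,220],[0,0,0,0,0,0.03,220],[0,0,0,0,0,0,220]],
  ],
)

```text
clock: 11.15
position: [525.9, 284.4, 121.6]
ee_rot: [0.775, -0.632, 0.0, 0.0]
contact_force: [-0.2, -1.3, 6.0]
gripper_width: 27.3
```

Run:
```python
from h import *
delta((526.2,284.7,122.5),-90)
f=lambda im,x,y,w,h,k:cv2.resize(im[y:y+h,x:x+w],None,fx=k,fy=k,interpolation=cv2.INTER_CUBIC)
s=get_image("scene");t=get_image("top");cv2.imwrite("pics/c_cam5.png",np.hstack([f(s,155,220,90,100,4),f(t,155,160,100,100,4)]))
```

```text
t11.15 pos [525.9 284.4 121.6] yaw_y -168.5 zaxis [ 6.e-04 -8.e-04 -1.e+00] F [-0.2 -1.3  6. ] T [-0.59  0.34  0.58] w 27.3 j [ 0.77  0.45 -0.22  0.   -0.91 -0.57]
tool delta mm [-0.2 -0.3 -0.9] turn z rad -1.369
```

View pics/c_cam5.png

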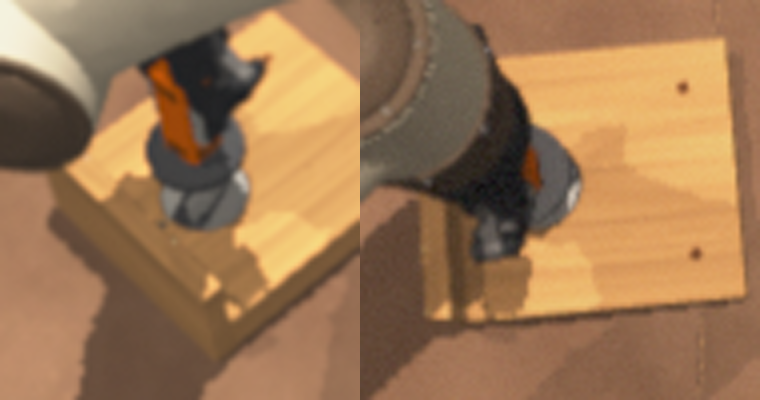

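The torque jumped from 0.07 to 0.58 N m, so the cam is at its stop, and the view shows the panel against the board. I'll give one more nudge, relax 0.12 rad (inside the play) and withdraw.

Request:
drive_tool(
  moves=[
    [[0,0,0,0,0,0.02,220],[0,0,0,0,0,0,220]],
  ],
)

```text
clock: 11.42
position: [525.9, 284.4, 121.6]
ee_rot: [0.769, -0.64, 0.001, 0.0]
contact_force: [-1.5, -1.9, 7.0]
gripper_width: 27.2
```

```bash
python3 -c "
from h import *
delta((526.2,284.7,122.5),-90)"
```

```text
t11.42 pos [525.9 284.4 121.6] yaw_y -169.5 zaxis [ 6.e-04 -1.e-03 -1.e+00] F [-1.5 -1.9  7. ] T [-0.58  0.46  0.77] w 27.2 j [ 0.77  0.45 -0.22  0.   -0.91 -0.59]
tool delta mm [-0.2 -0.4 -0.9] turn z rad -1.388
```

Request:
drive_tool(
  moves=[
    [[0,0,0,0,0,-0.06,220],[0,0,0,0,0,-0.08,220],[0,0,0,0,0,0,220],[0,0,-0.004,0,0,0,220],[0,0,-0.006,0,0,0,220],[0,0,-0.01,0,0,0,220],[0,0,-0.02,0,0,0,220],[0,0,-0.02,0,0,0,220]],
  ],
)

```text
clock: 12.08
position: [524.9, 284.0, 180.7]
ee_rot: [0.81, -0.587, -0.001, 0.002]
contact_force: [1.3, 0.0, -1.8]
gripper_width: 27.6
```

Request:
drive_tool(
  moves=[
    [[0,0,-0.02,0,0,0,220],[0,0,-0.02,0,0,0,220],[0,0,-0.015,0,0,0,220],[0,0,-0.005,0,0,0,220],[0,0,0,0,0,0,220]],
  ],
)

```text
clock: 12.5
position: [526.0, 284.9, 242.4]
ee_rot: [0.81, -0.587, 0.0, -0.001]
contact_force: [0.5, 0.6, -1.8]
gripper_width: 27.4
```

Run:
```python
from h import *
delta((500,-102.4,238),164)
s=get_image("scene");t=get_image("top")
cv2.imwrite("pics/s6.png",s);cv2.imwrite("pics/t6.png",t)
# hole: two-view look at rack & current rack hole centre from top
K=6;x0,y0,x1,y1=(325,195,385,236)
H=cv2.cvtColor(cv2.resize(t[y0:y1,x0:x1],None,fx=K,fy=K,interpolation=cv2.INTER_CUBIC),cv2.COLOR_BGR2HSV)
wood=cv2.inRange(H,(3,140,60),(14,255,200))
for c,hh in zip(*[cv2.findContours(wood,cv2.RETR_CCOMP,1)[i] if i==0 else cv2.findContours(wood,cv2.RETR_CCOMP,1)[1][0] for i in(0,1)]):
    if hh[3]>=0 and cv2.contourArea(c)>1500:
        (e,ax,_)=cv2.fitEllipse(c);print("hole",plane("top",[(np.array(e)+.5)/K-.5+[x0,y0]],75),np.array(ax)/K)
```

```text
t12.50 pos [526.  284.9 242.4] yaw_y -161.9 zaxis [ 0.0019  0.0021 -1.    ] F [ 0.5  0.6 -1.8] T [ 0.03 -0.05  0.05] w 27.4 j [ 0.77  0.34 -0.06 -0.   -1.17 -0.45]
tool delta mm [359.9 145.2   3.6] turn z rad 0.596
hole [[ 499.52763213 -101.84404336   75.        ]] [18.34651057 18.96296946]
```

The cam was held at its stop at 0.77 N m and the driver came out cleanly. The empty hole measures (499.5,-101.8). I'll carry the driver back.

Request:
drive_tool(
  moves=[
    [[0.0185,0.0075,0,0,0,0,220],[0.035,0.0142,0,0,0,0,220],[0.035,0.0142,0,0,0,0,220],[0.035,0.0142,0,0,0,0,220],[0.035,0.0142,0,0,0,0,220],[0.035,0.0142,0,0,0,0,220],[0.035,0.0142,0,0,0,0,220],[0.035,0.0142,0,0,0,0,220]],
  ],
)

```text
clock: 13.27
position: [504.6, -1.0, 239.3]
ee_rot: [0.81, -0.587, -0.001, 0.001]
contact_force: [1.4, 0.2, -1.3]
gripper_width: 27.4
```

Request:
drive_tool(
  moves=[
    [[0.035,0.0142,0,0,0,0,220],[0.035,0.0142,0,0,0,0,220],[0.02,0.008,0,0,0,0,220],[0.006,0.002,0,0,0,0,220],[0,0,0,0,0,0.12,220],[0,0,0,0,0,0.12,220],[0,0,0,0,0,0.12,220],[0,0,0,0,0,0.12,220]],
  ],
)

```text
clock: 13.93
position: [498.7, -101.9, 239.4]
ee_rot: [-0.645, 0.764, 0.001, -0.001]
contact_force: [-0.0, -0.1, -2.3]
gripper_width: 27.4
```

Request:
drive_tool(
  moves=[
    [[0,0,0,0,0,0.11,220],[0,0,0,0,0,0,220],[0,0,0,0,0,0,220],[0,0,0,0,0,0,220]],
  ],
)

```text
clock: 14.27
position: [499.1, -102.0, 240.2]
ee_rot: [-0.605, 0.796, 0.0, -0.0]
contact_force: [-0.2, -0.1, -2.3]
gripper_width: 27.6
```

Run:
```python
from h import *
delta((499.9,-102.2,113.5),164)
f=lambda im,x,y,w,h,k:cv2.resize(im[y:y+h,x:x+w],None,fx=k,fy=k,interpolation=cv2.INTER_CUBIC)
s=get_image("scene");t=get_image("top")
cv2.imwrite("pics/c7.png",np.hstack([f(s,280,120,100,100,4),f(t6:=cv2.imread("pics/t6.png"),155,160,100,100,4) if 0 else f(t,155,160,100,100,4)]))
```

```text
t14.27 pos [ 499.1 -102.   240.2] yaw_y 164.5 zaxis [-1.2e-03  1.0e-04 -1.0e+00] F [-0.2 -0.1 -2.3] T [ 0.03 -0.   -0.05] w 27.6 j [ 0.12  0.19 -0.27 -0.   -1.12 -0.39]
tool delta mm [  0.   -0.9 126.7] turn z rad 0.008
```

View pics/c7.png

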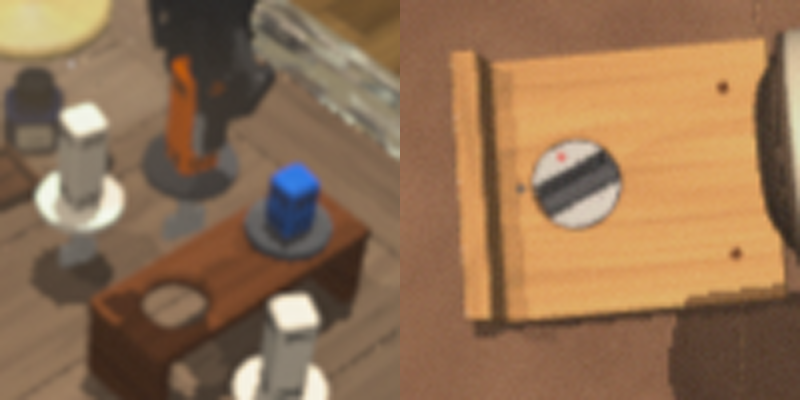

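The top view shows the panel flush with no gap and the slot turned about 63°, consistent with the stop. The driver hangs upright over the hole. I'll lower it.

Request:
drive_tool(
  moves=[
    [[0,-0.001,0.015,0,0,0,220],[0,0,0.022,0,0,0,220],[0,0,0.022,0,0,0,220],[0,0,0.022,0,0,0,220],[0,0,0.018,0,0,0,220],[0,0,0.012,0,0,0,220],[0,0,0.006,0,0,0,220],[0,0,0,0,0,0,220]],
  ],
)

```text
clock: 15.03
position: [499.5, -102.6, 122.5]
ee_rot: [-0.604, 0.797, 0.001, -0.001]
contact_force: [0.4, -0.2, -1.2]
gripper_width: 27.8
```

Request:
drive_tool(
  moves=[
    [[0,0,0.003,0,0,0,220],[0,0,0.003,0,0,0,220],[0,0,0.002,0,0,0,220],[0,0,0,0,0,0,220]],
  ],
)

```text
clock: 15.37
position: [500.4, -102.6, 116.0]
ee_rot: [-0.604, 0.797, -0.0, 0.0]
contact_force: [-0.9, -0.1, -2.1]
gripper_width: 27.5
```

Request:
drive_tool(
  moves=[
    [[0,0,0.001,0,0,0,220],[0,0,0.001,0,0,0,220],[0,0,0.001,0,0,0,220],[0,0,0,0,0,0,220]],
  ],
)

```text
clock: 15.7
position: [500.5, -102.6, 113.2]
ee_rot: [-0.604, 0.797, -0.0, 0.0]
contact_force: [-1.7, 0.6, 0.5]
gripper_width: 27.2
```

Request:
drive_tool(
  moves=[
    [[0,0,0.001,0,0,0,220],[0,0,0,0,0,0,220]],
  ],
)

```text
clock: 15.87
position: [500.5, -102.6, 113.2]
ee_rot: [-0.604, 0.797, -0.0, 0.0]
contact_force: [-2.6, 1.5, 7.2]
gripper_width: 27.4
```

The collar is resting on the rack: z is 113.2, the same as at pick-up, with 7 N contact. I'll open slowly and retreat upward.

Request:
drive_tool(
  moves=[
    [[0,0,-0.0005,0,0,0,200],[0,0,0,0,0,0,150],[0,0,0,0,0,0,100],[0,0,0,0,0,0,50],[0,0,0,0,0,0,0],[0,0,0,0,0,0,0],[0,0,0,0,0,0,0],[0,0,0,0,0,0,0]],
  ],
)

```text
clock: 16.53
position: [500.3, -102.6, 112.2]
ee_rot: [-0.604, 0.797, 0.0, -0.0]
contact_force: [-0.1, -0.2, -0.1]
gripper_width: 85.3
```

Request:
drive_tool(
  moves=[
    [[0,0,-0.01,0,0,0,0],[0,0,-0.02,0,0,0,0],[0,0,-0.03,0,0,0,0],[0,0,-0.03,0,0,0,0],[0,0,-0.03,0,0,0,0],[0,0,-0.02,0,0,0,0],[0,0,-0.01,0,0,0,0],[0,0,0,0,0,0,0]],
  ],
)

```text
clock: 17.2
position: [501.4, -102.6, 265.3]
ee_rot: [-0.604, 0.797, -0.002, 0.002]
contact_force: [0.5, -0.1, -0.5]
gripper_width: 85.7
```

Run:
```python
from h import *
delta((500,-102,240),164)
f=lambda im,x,y,w,h,k:cv2.resize(im[y:y+h,x:x+w],None,fx=k,fy=k,interpolation=cv2.INTER_CUBIC)
s=get_image("scene");t=get_image("top")
cv2.imwrite("pics/c8.png",np.hstack([f(s,280,120,100,100,4),f(s,155,215,100,100,4)]))
```

```text
t17.20 pos [ 501.4 -102.6  265.3] yaw_y 164.3 zaxis [ 6.e-03  1.e-04 -1.e+00] F [ 0.5 -0.1 -0.5] T [-0.   -0.03 -0.01] w 85.7 j [ 0.12  0.17 -0.23  0.   -1.17 -0.39]
tool delta mm [-0.2  1.7 25.3] turn z rad 0.006
```

View pics/c8.png

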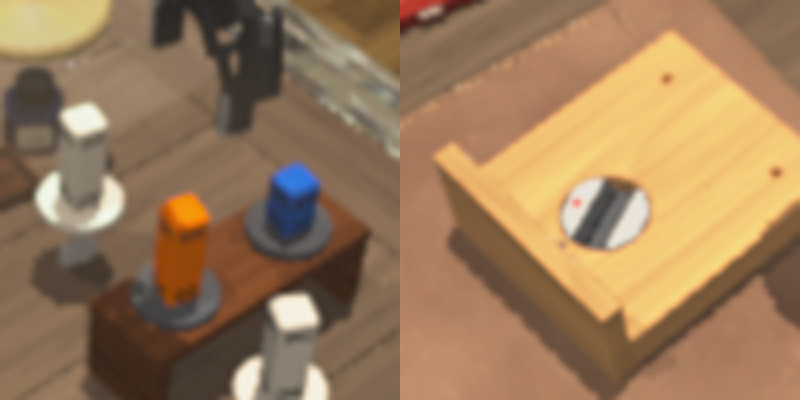

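The driver stands upright in its hole, with the collar flat at crop (178,292), and the gripper is clear. The cam is turned and the panel is closed. I'll hand it in.

```bash
python3 -c "
from bench import *
print(job_done())"
```

```text
the job is handed in; nothing more can be done
None
```

I locked the cam with the orange driver, closed the gap, and put the driver back upright in its own hole. I handed the job in at about 17 s of the 53 s allowed; no verdict was reported.

- **Cam:** I turned the blade about 1.39 rad clockwise until the wrist torque rose from about 0.1 to 0.77 N m. I took that as the stop. The pictures show the slot turned about 63° and no gap at the panel, but I could not read the cam angle or panel travel directly.
- **Driver:** The collar touched the rack at the same height as at pick-up. After release, the last picture shows the driver upright and the gripper clear, with a contact force of about 0.
- **What disagreed:** With the board taken as lying on the desk, the two cameras put the cam about 6 mm apart. Triangulation put its top at about 37.5 mm, not 30 mm. The blade met the slot floor at about 23.7 mm, which fits 37.5 mm.
- **Pictures:** I viewed 10 crops and pictures, plus one past the budget for the final check.

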